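Seat the filter disc in the tall column

ROBOT

A 7-joint arm with a two-finger parallel gripper is mounted at the origin on the work surface. World frame = base frame: x ahead of the robot, y to its left, z up, the work surface at z = 0. Lengths are in m, angles in rad, forces in N, time in s.
With the tool pointing down it reaches from about 0.425 to 0.8 m from the base axis. Payload 8.3 kg.
Tool frame: the origin (TCP) lies midway between the tips of the shut fingers; the grasp point (between the pads) lies 19 mm behind it (manip.pinch_z is the distance from the TCP to the grasp point, in m); z points along the fingers, y is the direction in which the jaws open and shut (so a half turn about z gives the same grasp; the last joint's range is limited). The gripper opens to 85 mm and grips with 20 to 120 N. Pads are 22 mm wide; open, the fingers measure 114 mm over their backs; the gripper's body (76 mm by 85 mm) begins 54 mm behind the grasp point. The pads swing forward as they close: fully open they stand 13 mm farther back than shut.
Start: joints at [1.266, 0.383, 0.016, 1.37, -0.006, 1.388, -0.046], TCP at [0.15, -0.607, 0.231] pointing down, gripper open.
Joint ranges: [-2.95, 2.95], [-0.25, 2.06], [-1.52, 1.56], [0.18, 2.33], [-1.44, 4.58], [0.02, 2.06], [-3.01, 3.01]. Speed limits (rad/s): [2.39, 2.39, 3.01, 3.01, 3.14, 3.14, 3.14].

INTERFACE

Orientations are given as a rotation vector (axis times angle).
In Python, from workcell import get_obs, eyes, hand_in, manip gives the robot as it stands.
- The arm moves only by the shell command python3 -m creep 'ROWS' [OPENING]. ROWS is JSON, a list of rows, each a list of 4 numbers: the shift along the world's x, y, z in m, then the turn about the world's z in degrees. A call has 1 to 10 rows; each row is the pose to reach, as a shift and turn from the pose commanded when the call began; what a row does not reach only later rows make up. A row lasts 1/10 s, in which the tool goes at most 50 mm and 8.59 degrees, less where a joint would pass 70% of its speed; a pose out of reach is approached as far as the arm can. A call with a gripper value outside its range is refused whole. OPENING is the opening, from 0 (shut) to 1 (fully open), set as the call begins (- or left out, the last holds). The fingers move at their own pace and stop on an object; the grip force is fixed at half the most. Time passes only in rows, so rows that repeat a pose let the fingers close. It gives the time, the measured TCP pose, the force and the opening at its end, in the units of the state.
- get_obs(): the state, without advancing time (a new reading comes with each control period).
- eyes.snapshot(name): name is "scene" or "side" or "wrist"; returns (picture, depth): 480x640x3 uint8, red, green, blue; 480x640 float32, m along the optical axis (not along the pixel's ray), 0 where there is no reading.
- eyes.camera_info(name): a dict with "fovy" (degrees; the focal length in pixels is half the picture's height over the tangent of half this angle, whatever the lens; pixels are square), "cx", "cy" (the principal point, pixels), "camera_from_world" (4x4, takes a point from world to camera coordinates). Camera axes: x right, y down, z forward; pixel columns grow to the right and rows downward; lengths in m; the calibration is good to about 2 mm. A picture is of the moment at which its call begins: read the wrist's pose just before it. camera_info takes no time and is no camera call; for the wrist camera it gives the pose at the moment of the call.
- hand_in(): hands the job in, once; it reports no verdict.
Trained networks look in the newest picture that a camera, given by its name, has taken for a name from the list of things; names that differ only in an ending like _2 or _b are one class to them, and where a whole thing is asked for, a point or a joint stands for the part that bears it (a point fixed in the world has none). Each returns a list of dicts, best first, with "score" (0 to 1); they miss things now and then, are a little off and sometimes report something else, mostly with a low value. They report only what shows in the picture. A call takes as long as a camera call.
- eyes.trace(camera, thing): "pixels" (480x640 bool, what is visible of it) and "box" ([left, top, right, bottom] in pixels, round what is visible of it).
The state is a dict: "time_s": time; "qpos": joint angles; "qd": joint speeds; "tau": joint torques, N m; "ee_pos": TCP position; "orientation": TCP orientation; "force": force on the tool from outside, world axes, zero at the start; "torque": the same for the moment, N m; "opening": finger opening in m.
Only numpy, scipy, OpenCV 4.12 (cv2) and the standard library are available. Lean on these libraries where they do the work, as an engineer would, in place of code of your own. Each camera call takes 0.05 s, during which the arm holds its last target.

TASK

Take the push rod (straight round handle, black ring round its shaft) out of the white stand, put it foot first into the taller of the two filter columns and push the filter disc down until it bottoms, so that the black ring reads level with the column's rim. Leave the rod standing in the column and leave the disc in the short column alone.

Things in the scene. Friction and masses are not known exactly. Their poses are not given: they have to be found in the camera images.
- push_rod: White rod in one of 3 holes of a white block 60 mm high; the others, 70 mm apart roughly along y, hold a T-bar and a ball-top rod 120 mm long. Origin: centre of the foot's underside (10 mm above the table at start), z up the rod. Foot 20 mm wide, 12 high; shaft 14 wide; black ring 80 mm up; plain round handle 24 wide from 100 to 152 mm (top). Holes 27 wide, 50 deep. 80 g.
- tall_column_mouth (a point): Centre of the mouth of the taller column, in the rim plane 106 mm above the table; z up. Clear upright tube fixed by a round grey base 90 mm wide; blind bore 40 mm wide, white band 53 mm wide round the rim.
- tall_disc (a joint): Depth of the white filter disc (38 mm wide, 6 thick) in the tall column, m: 0 = top face 40 mm below the rim; 0.040 = on the bottom, top face 80 mm below the rim. Starts at 0 to 0.015. Held by friction: slides at about 8 N, does not spring back or move under the rod's weight.
- short_disc_top (a point): Centre of the top face of the filter disc in the short column, 46 mm above the table. That column looks the same but its rim is only 70 mm above the table. Its disc must stay where it is. z up.

How it is judged:
By the outcome, as a careful person would: the job done as asked, in the order asked, and still so for the second after the job is handed in, with the robot touching nothing.
It also fails if it takes over 48 s, if anything falls off the work surface, if the arm or the gripper's body presses on something with over 40 N, if the wrist force passes 120 N, or if a joint passes its speed limit or range.

## Working session

There is one attempt and no reset: what is moved stays moved. The work goes in short steps, Python scripts to look and compute and a shell command to move; the robot and the scene stay as the last step left them, time stands still between calls to the robot, and variables do not carry over. Pictures are saved under pics/ and viewed, and the job is handed in when it is done.

```bash
ls; mkdir -p pics; cat > h.py <<'E'
import numpy as np, cv2
from workcell import get_obs, eyes, hand_in, manip
def snap(n,f):
    info=eyes.camera_info(n); p,d=eyes.snapshot(n); cv2.imwrite('pics/'+f,p[:,:,::-1]); 
    np.savez('pics/'+f[:-4]+'.npz',d=d,T=info['camera_from_world'],c=[info['fovy'],info['cx'],info['cy']],p=p)
    return p,d,info
def world(info,u,v,z):
    f=240/np.tan(np.radians(info['fovy'])/2)
    P=np.array([(u-info['cx'])/f*z,(v-info['cy'])/f*z,z,np.ones_like(z)]) if not np.isscalar(z) else np.array([(u-info['cx'])/f*z,(v-info['cy'])/f*z,z,1])
    return (np.linalg.inv(info['camera_from_world'])@P)[:3]
def ray(info,u,v):
    T=np.linalg.inv(info['camera_from_world']); f=240/np.tan(np.radians(info['fovy'])/2)
    d=T[:3,:3]@np.array([(u-info['cx'])/f,(v-info['cy'])/f,1]); return T[:3,3],d
def at_z(info,u,v,z):
    o,d=ray(info,u,v); return o+d*(z-o[2])/d[2]
def tri(r1,r2):
    A=np.zeros((3,3));b=np.zeros(3)
    for o,d in (r1,r2):
        d=d/np.linalg.norm(d);M=np.eye(3)-np.outer(d,d);A+=M;b+=M@o
    return np.linalg.solve(A,b)
def proj(info,P):
    f=240/np.tan(np.radians(info['fovy'])/2); c=info['camera_from_world']@np.append(P,1)
    return np.array([info['cx']+f*c[0]/c[2],info['cy']+f*c[1]/c[2]])
E
python3 - <<'E'
from h import *
np.set_printoptions(precision=3,suppress=True)
o=get_obs();print(o)
for n in ('scene','side','wrist'):
    p,d,i=snap(n,n+'1.png'); print(n,np.linalg.inv(i['camera_from_world']),i['fovy'],i['cx'],i['cy'])
    for t in ('push_rod','tall_disc','tall_column_mouth','short_disc_top'):
        try:
            for r in eyes.trace(n,t)[:3]: print(n,t,r['score'],r['box'])
        except Exception as e: print(t,e)
E
```

```text
pics
{'time_s': 0.0, 'qpos': array([ 1.266,  0.384,  0.016,  1.371, -0.006,  1.388, -0.046]), 'qd': array([-0.001,  0.   , -0.001, -0.   , -0.001,  0.   ,  0.001]), 'tau': array([  0.   , -62.759,   0.844, -37.182,   0.017,   0.014,  -0.   ]), 'ee_pos': array([ 0.15 , -0.606,  0.23 ]), 'orientation': array([-3.117, -0.379,  0.   ]), 'force': array([-0.629,  0.481, -0.318]), 'torque': array([ 0.017, -0.019, -0.012]), 'opening': 0.08529402379456687}
scene [[ 0.198  0.623 -0.757  1.246]
 [ 0.98  -0.126  0.152 -0.127]
 [-0.001 -0.772 -0.635  0.703]
 [ 0.     0.     0.     1.   ]] 53.02283056888112 312.58207332756655 238.98356577552866
scene push_rod 0.82 [150.8, 231.3, 170.6, 281.8]
scene tall_column_mouth 0.96 [363.5, 233.7, 408.5, 300.9]
side [[-0.994 -0.093  0.058  0.475]
 [-0.109  0.767 -0.632  0.584]
 [ 0.014 -0.634 -0.773  0.822]
 [ 0.     0.     0.     1.   ]] 55.95639397392017 327.72603001138447 233.9369186436277
side push_rod 0.58 [332.1, 127.9, 343.5, 163.8]
side tall_column_mouth 0.92 [271.2, 288.0, 317.9, 351.2]
side short_disc_top 0.57 [267.6, 379.6, 286.0, 392.5]
wrist [[ 0.239 -0.925 -0.297  0.224]
 [-0.971 -0.227 -0.072 -0.589]
 [-0.001  0.305 -0.952  0.374]
 [ 0.     0.     0.     1.   ]] 58.441722060722874 319.4584438631989 233.98547857377847
```

View pics/scene1.png

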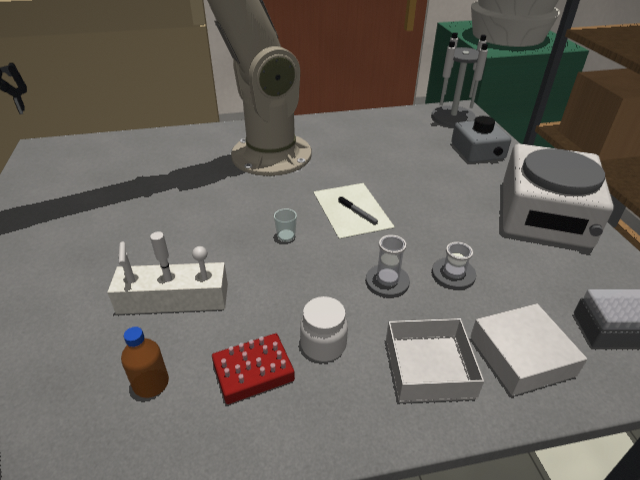

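View pics/side1.png

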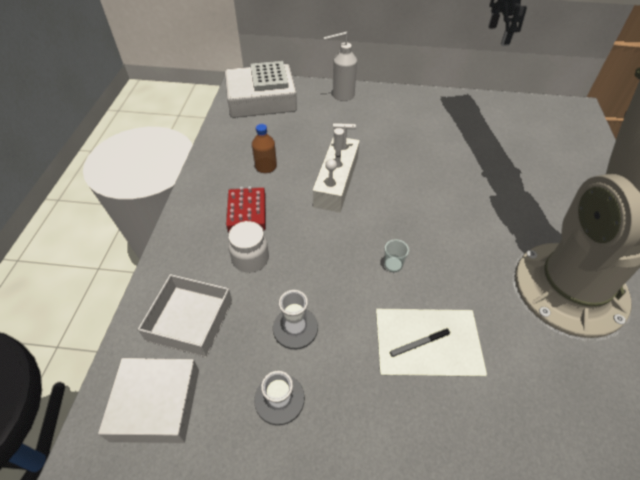

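In the scene view the push rod is the middle one, handle top about (158,235). The tall column's rim is about (392,244) and the short one's about (457,250). The side view shows the tall rim at about (293,303) and the rod handle at about (339,132). Next I'll zoom in and triangulate.

```bash
python3 - <<'E'
import cv2,numpy as np
a=cv2.imread('pics/scene1.png');b=cv2.imread('pics/side1.png')
def c(im,x,y,w,h): return cv2.resize(im[y:y+h,x:x+w],(400,300),interpolation=cv2.INTER_CUBIC)
o=np.vstack([np.hstack([c(a,110,220,120,90),c(a,340,220,120,90)]),np.hstack([c(b,300,110,80,60),c(b,250,270,120,90)])])
cv2.imwrite('pics/z1.png',o)
E
```

```text
(no output)
```

View pics/z1.png

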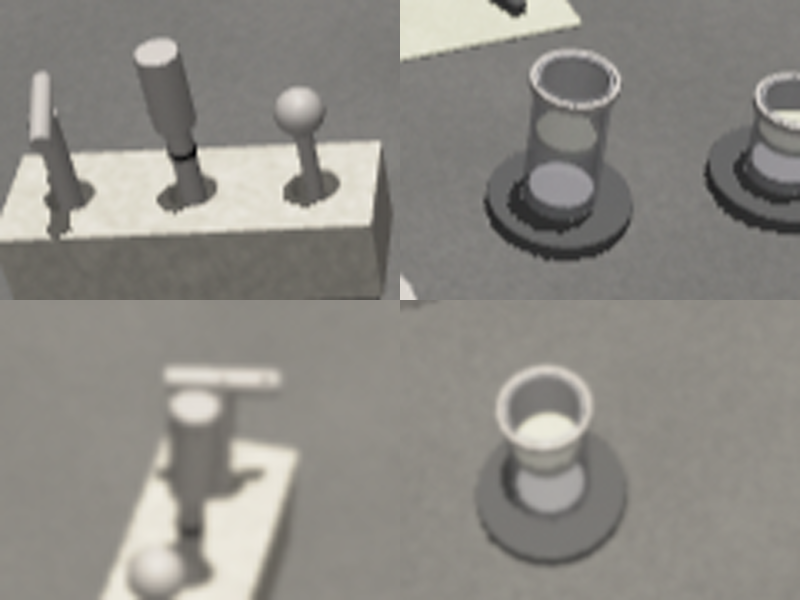

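```bash
python3 - <<'E'
from h import *
np.set_printoptions(precision=4,suppress=True)
s=eyes.camera_info('scene');d=eyes.camera_info('side')
D={'scene':np.load('pics/scene1.npz')['d'],'side':np.load('pics/side1.npz')['d']}
for n,a,b,z in [('top',(157.4,235.9),(339,131.4),.162),('ring',(164.6,265.6),(338,155.4),.09),('rim',(392.5,243.4),(293.8,303),.106)]:
    P=tri(ray(s,*a),ray(d,*b)); print(n,P,'z-plane',at_z(s,*a,z),at_z(d,*b,z),'reproj',proj(s,P)-a,proj(d,P)-b, np.hypot(*P[:2]))
# hole block axis: stand top holes (scene): T-bar/ball rod
for u,v in [(350/4*1.2+0,0)]: pass
for n,uv in [('Tside',(110+68*.3,220+192*.3)),('mid',(110+187*.3,220+190*.3)),('ball',(110+312*.3,220+187*.3))]:
    print(n,at_z(s,*uv,.06))
print('blockcorner', at_z(s,110+380*.3,220+142*.3,.06),at_z(s,110+372*.3,220+224*.3,.06),at_z(s,110,220+242*.3,.06))
for u,v in [(157,236),(156,235)]: print(world(s,u,v,float(D['scene'][v,u])))
for u,v in [(339,131)]: print(world(d,u,v,float(D['side'][v,u])))
E
```

```text
top [ 0.5325 -0.268   0.1592] z-plane [ 0.5368 -0.2669  0.162 ] [ 0.5321 -0.2651  0.162 ] reproj [-0.1811 -0.1857] [-0.0969  0.1739] 0.596152557796226
ring [ 0.5323 -0.269   0.0862] z-plane [ 0.5365 -0.2682  0.09  ] [ 0.5321 -0.2644  0.09  ] reproj [0.054  0.0521] [ 0.0299 -0.0492] 0.5964261939383056
rim [0.5733 0.1663 0.1026] z-plane [0.5777 0.165  0.106 ] [0.5725 0.1677 0.106 ] reproj [-0.2626 -0.17  ] [-0.2314  0.2404] 0.596901532107154
Tside [ 0.5237 -0.3383  0.06  ]
mid [ 0.5356 -0.2712  0.06  ]
ball [ 0.5474 -0.2005  0.06  ]
blockcorner [ 0.5163 -0.1597  0.06  ] [ 0.5846 -0.1682  0.06  ] [ 0.5576 -0.3719  0.06  ]
[ 0.5385 -0.2673  0.1632]
[ 0.5341 -0.2694  0.1623]
[ 0.5322 -0.266   0.1624]
```

```bash
python3 -m creep '[[0.03,0.02,0.02,5],[0.07,0.05,0.04,12],[0.11,0.085,0.04,19],[0.15,0.12,0.04,26],[0.19,0.155,0.04,33],[0.23,0.19,0.04,40],[0.27,0.23,0.04,47],[0.31,0.27,0.04,54],[0.35,0.305,0.04,60],[0.384,0.339,0.04,66]]' 1 && python3 -m creep '[[0,0,0,0],[0,0,0,0],[0,0,0,0]]' && python3 - <<'E'
from h import *
np.set_printoptions(precision=4,suppress=True)
o=get_obs();print(o['time_s'],o['ee_pos'],o['orientation'],o['force'],o['qpos'])
snap('wrist','w2.png')
for r in eyes.trace('wrist','push_rod'): print(r['score'],r['box'])
E
```

```text
time_s: 1.75
ee_pos: [0.513, -0.2876, 0.2717]
orientation: [2.405, 2.02, 0.0]
force: [0.1, -0.4, -0.0]
opening: 0.0853
time_s: 2.05
ee_pos: [0.511, -0.2902, 0.2712]
orientation: [2.411, 2.014, -0.001]
force: [-0.3, -1.0, 0.4]
opening: 0.0854
2.05 [ 0.511  -0.2902  0.2712] [ 2.4113  2.0137 -0.0014] [-0.2651 -0.9905  0.3544] [ 0.76    0.3145 -0.3904  1.3944  0.1196  1.4561  0.1939]
0.71 [326.0, 145.2, 370.0, 209.6]
```

View pics/w2.png

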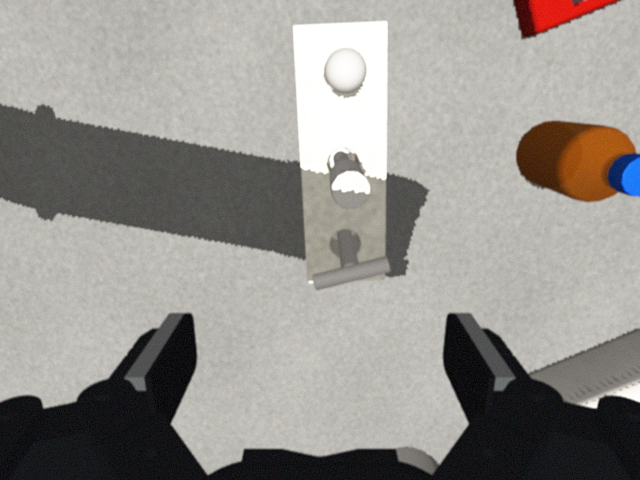

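The wrist view shows the rod's round top at about (350,188). The stand row runs nearly vertically in the picture and the jaws lie across it. I'll triangulate the top with the other cameras.

```bash
python3 - <<'E'
from h import *
from scipy.spatial.transform import Rotation as R
np.set_printoptions(precision=4,suppress=True)
i=eyes.camera_info('wrist');o=get_obs()
z=np.load('pics/w2.npz');
print(np.abs(z['T']-i['camera_from_world']).max())
print(R.from_rotvec(o['orientation']).as_matrix(), np.linalg.inv(z['T']))
p=z['p'];c=cv2.resize(p[130:220,290:410],(800,600),interpolation=cv2.INTER_CUBIC);cv2.imwrite('pics/z2.png',c[:,:,::-1])
s=eyes.camera_info('scene');d=eyes.camera_info('side')
a=(350,188)
print(at_z(i,*a,.162),at_z(i,*a,.159)); print(tri(ray(i,*a),ray(s,157.4,235.9)),tri(ray(i,*a),ray(d,339,131.4)))
print(world(i,*a,float(z['d'][188,350])))
for c in [(293,25),(387,21),(306,280),(386,275)]: print(at_z(i,*c,.06))
print(at_z(i,345,70,.12))
E
```

```text
0.0010984409600715284
[[ 0.1794  0.9838 -0.0005]
 [ 0.9838 -0.1794 -0.0007]
 [-0.0007 -0.0004 -1.    ]] [[ 0.9838 -0.1705 -0.0553  0.5237]
 [-0.1793 -0.9367 -0.3008 -0.2142]
 [-0.0005  0.3059 -0.9521  0.4138]
 [ 0.      0.      0.      1.    ]]
[ 0.5319 -0.2692  0.162 ] [ 0.532  -0.2699  0.159 ]
[ 0.532  -0.2689  0.1585] [ 0.5322 -0.2701  0.1581]
[ 0.5319 -0.2693  0.1616]
[ 0.513  -0.1612  0.06  ]
[ 0.5826 -0.1712  0.06  ]
[ 0.4831 -0.367   0.06  ]
[ 0.5544 -0.3751  0.06  ]
[ 0.5423 -0.2019  0.12  ]
```

View pics/z2.png

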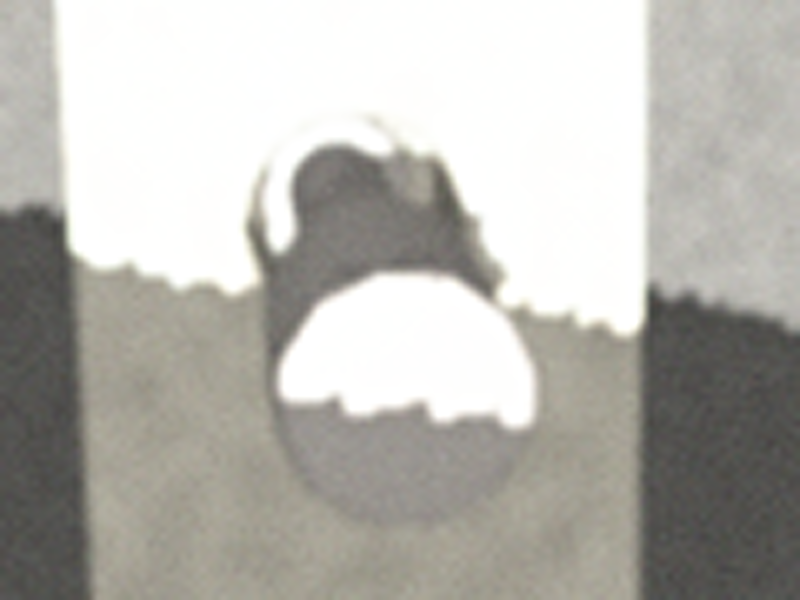

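```bash
python3 -m creep '[[0.01,0.01,0,1],[0.022,0.0215,0,2],[0.022,0.0215,-0.03,2],[0.022,0.0215,-0.06,2],[0.022,0.0215,-0.06,2]]' 1 && python3 - <<'E'
from h import *
np.set_printoptions(precision=4,suppress=True)
o=get_obs();print(o['ee_pos'],o['orientation'],o['force'])
p,d,i=snap('wrist','w3.png')
E
```

```text
time_s: 2.65
ee_pos: [0.5325, -0.2653, 0.207]
orientation: [-2.366, -2.056, 0.004]
force: [-1.2, 0.3, -0.6]
opening: 0.0853
[ 0.5325 -0.2653  0.207 ] [-2.3657 -2.0561  0.0037] [-1.2464  0.2677 -0.583 ]
```

View pics/w3.png

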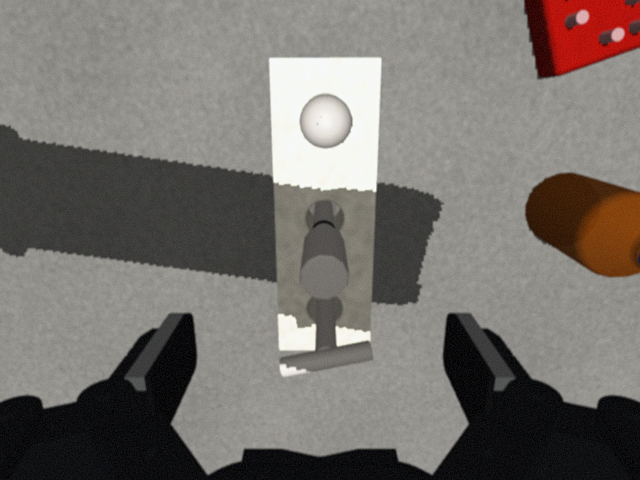

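```bash
python3 - <<'E'
from h import *
np.set_printoptions(precision=4,suppress=True)
i=eyes.camera_info('wrist');z=np.load('pics/w3.npz');d=z['d']
print(get_obs()['ee_pos'],at_z(i,324,276.5,.162))
for u,v in [(324,280),(326,355),(300,359),(360,352),(326,118)]: print(u,v,world(i,u,v,float(d[v,u])))
print(proj(i,get_obs()['ee_pos']))
E
```

```text
[ 0.5334 -0.266   0.2097] [ 0.5334 -0.2714  0.162 ]
324 280 [ 0.5332 -0.2722  0.1643]
326 355 [ 0.5259 -0.3349  0.1312]
300 359 [ 0.5101 -0.336   0.1304]
360 352 [ 0.5462 -0.3347  0.1326]
326 118 [ 0.5445 -0.1999  0.1317]
[322.869  314.1587]
```

```bash
python3 -m creep '[[0,-0.004,-0.025,0],[0,-0.004,-0.05,0],[0,-0.004,-0.075,0],[0,-0.004,-0.088,0],[0,-0.004,-0.088,0],[0,-0.004,-0.088,0]]' 1 && python3 -m creep '[[0,0,0,0],[0,0,0,0],[0,0,0,0],[0,0,0,0],[0,0,0,0],[0,0,0,0],[0,0,0,0],[0,0,0,0]]' 0
```

```text
time_s: 3.3
ee_pos: [0.5348, -0.2715, 0.1249]
orientation: [2.372, 2.057, 0.001]
force: [0.3, 0.4, 0.5]
opening: 0.0856
time_s: 4.1
ee_pos: [0.534, -0.2716, 0.1238]
orientation: [2.373, 2.058, 0.0]
force: [-1.2, 0.7, 6.2]
opening: 0.0224
```

```bash
python3 -m creep '[[0,0,0.01,0],[0,0,0.03,0],[0,0,0.05,0],[0,0,0.075,0],[0,0,0.1,0],[0,0,0.13,0],[0,0,0.14,0],[0,0,0.14,0],[0,0,0.14,0]]' 0 && python3 - <<'E'
from h import *
np.set_printoptions(precision=4,suppress=True)
snap('scene','s4.png');snap('side','d4.png')
a=cv2.imread('pics/s4.png');b=cv2.imread('pics/d4.png')
cv2.imwrite('pics/z4.png',np.hstack([cv2.resize(a[150:330,60:240],(400,400)),cv2.resize(b[60:240,250:430],(400,400))]))
for n in('scene','side'):
  for r in eyes.trace(n,'push_rod')[:2]: print(n,r['score'],r['box'])
E
```

```text
time_s: 5.0
ee_pos: [0.5333, -0.2713, 0.262]
orientation: [-2.372, -2.057, 0.001]
force: [-0.2, -0.7, -0.6]
opening: 0.0231
scene 0.76 [141.9, 167.8, 163.5, 247.0]
side 0.79 [333.8, 79.1, 343.2, 137.4]
```

View pics/z4.png

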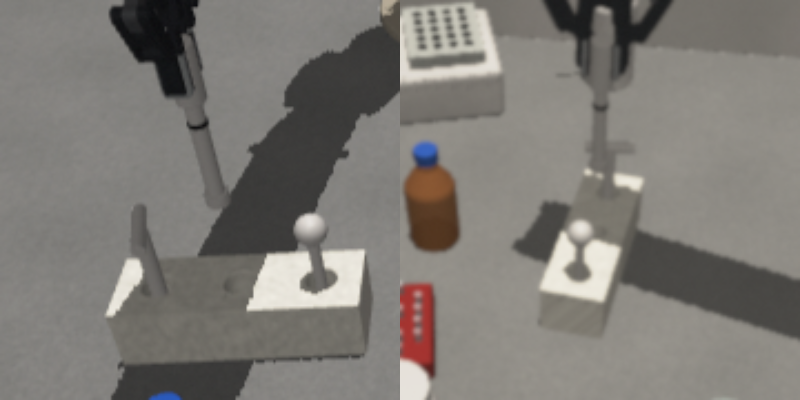

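The rod hangs nearly vertical in the jaws and the middle hole of the stand is empty. Now I'll carry it over the tall column.

```bash
python3 -m creep '[[0.002,0.02,0,0],[0.006,0.06,0,0],[0.01,0.105,0,0],[0.014,0.15,0,0],[0.018,0.195,0,0],[0.022,0.24,0,0],[0.026,0.285,0,0],[0.031,0.33,0,0],[0.035,0.375,0,0],[0.038,0.41,0,0]]' 0 && python3 -m creep '[[0.002,0.015,0,0],[0.003,0.028,0,0],[0.003,0.028,0,0],[0.003,0.028,0,0],[0.003,0.028,0,0]]' 0 && python3 - <<'E'
from h import *
np.set_printoptions(precision=4,suppress=True)
print(get_obs()['ee_pos'],get_obs()['orientation'])
snap('scene','s5.png');snap('side','d5.png')
a=cv2.imread('pics/s5.png');b=cv2.imread('pics/d5.png')
cv2.imwrite('pics/z5.png',np.hstack([cv2.resize(a[160:310,330:430],(400,600),interpolation=cv2.INTER_CUBIC),cv2.resize(b[220:370,240:340],(400,600),interpolation=cv2.INTER_CUBIC)]))
E
```

```text
time_s: 6.2
ee_pos: [0.5711, 0.1417, 0.2626]
orientation: [-2.37, -2.06, 0.001]
force: [0.0, 0.5, -0.2]
opening: 0.0226
time_s: 6.7
ee_pos: [0.5752, 0.1644, 0.2632]
orientation: [2.376, 2.054, -0.001]
force: [-0.2, -0.1, -0.4]
opening: 0.0227
[0.5752 0.1644 0.2632] [ 2.376   2.0542 -0.0009]
```

View pics/z5.png

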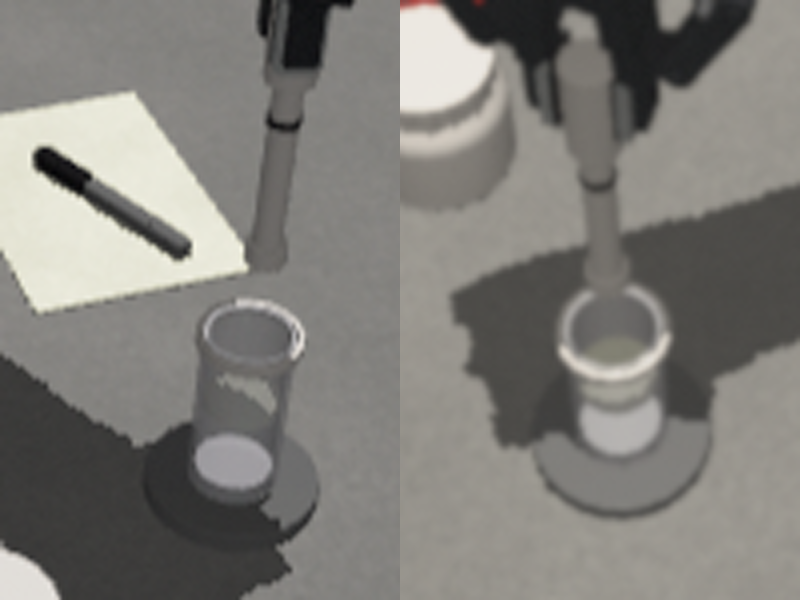

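```bash
python3 - <<'E'
from h import *
np.set_printoptions(precision=4,suppress=True)
s=eyes.camera_info('scene');d=eyes.camera_info('side')
for n,a,b in [('foot',(396.5,224),(291.5,287.75)),('ring',(401,189.5),(289.3,264.8)),('rim',(392.6,243.5),(293.5,303))]:
    P=tri(ray(s,*a),ray(d,*b)); print(n,P,proj(s,P)-a,proj(d,P)-b)
print(get_obs()['ee_pos'])
for z in (.146,.152): print(at_z(s,396.5,224,z),at_z(d,291.5,287.75,z))
for z in (.103,.106): print(at_z(s,392.6,243.5,z),at_z(d,293.5,303,z))
E
```

```text
foot [0.5758 0.1668 0.1528] [-0.7718 -0.5125] [-0.6884  0.7238]
ring [0.574  0.169  0.2273] [0.1074 0.0745] [ 0.0973 -0.1069]
rim [0.5738 0.1664 0.1027] [-0.2383 -0.1542] [-0.2099  0.218 ]
[0.5751 0.1649 0.2633]
[0.5693 0.1714 0.146 ] [0.5758 0.161  0.146 ]
[0.5765 0.1682 0.152 ] [0.5749 0.1647 0.152 ]
[0.5746 0.1666 0.103 ] [0.5734 0.1661 0.103 ]
[0.578  0.1651 0.106 ] [0.573  0.1678 0.106 ]
```

```bash
python3 -m creep '[[-0.001,0,-0.015,0],[-0.001,0,-0.03,0],[-0.001,0,-0.045,0],[-0.001,0,-0.06,0],[-0.001,0,-0.07,0],[-0.001,0,-0.07,0],[-0.001,0,-0.07,0]]' 0 && python3 - <<'E'
from h import *
np.set_printoptions(precision=4,suppress=True)
print(get_obs()['ee_pos'],get_obs()['force'])
snap('scene','s6.png');snap('side','d6.png')
a=cv2.imread('pics/s6.png');b=cv2.imread('pics/d6.png')
cv2.imwrite('pics/z6.png',np.hstack([cv2.resize(a[160:310,330:430],(400,600),interpolation=cv2.INTER_CUBIC),cv2.resize(b[220:370,240:340],(400,600),interpolation=cv2.INTER_CUBIC)]))
E
```

```text
time_s: 7.5
ee_pos: [0.5739, 0.1665, 0.1936]
orientation: [-2.374, -2.058, -0.0]
force: [0.2, -0.1, -1.3]
opening: 0.0227
[0.5739 0.1665 0.1936] [ 0.1901 -0.0838 -1.3299]
```

View pics/z6.png

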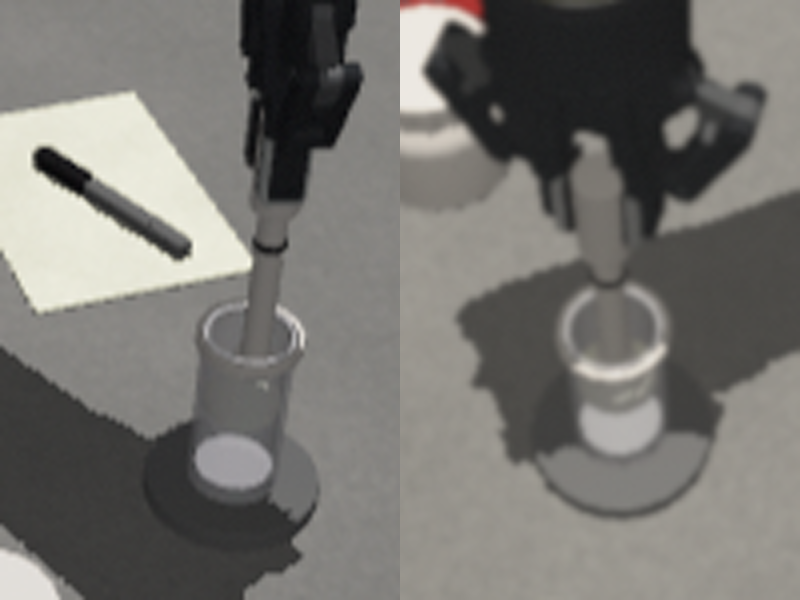

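The foot is inside the bore, roughly centred. Next I'll push down in small steps and watch the force.

```bash
python3 -m creep '[[0,0,-0.006,0],[0,0,-0.012,0],[0,0,-0.018,0],[0,0,-0.024,0],[0,0,-0.028,0],[0,0,-0.028,0]]' 0; python3 -m creep '[[0,0,-0.004,0],[0,0,-0.008,0],[0,0,-0.012,0],[0,0,-0.016,0],[0,0,-0.019,0],[0,0,-0.019,0]]' 0;python3 -m creep '[[0,0,-0.002,0],[0,0,-0.003,0],[0,0,-0.003,0],[0,0,-0.003,0]]' 0
```

```text
time_s: 8.2
ee_pos: [0.5739, 0.1667, 0.1652]
orientation: [2.373, 2.058, 0.001]
force: [-0.3, -0.2, 1.3]
opening: 0.0227
time_s: 8.8
ee_pos: [0.574, 0.1667, 0.1464]
orientation: [2.373, 2.058, 0.001]
force: [0.7, 0.3, 3.4]
opening: 0.0227
time_s: 9.2
ee_pos: [0.574, 0.1668, 0.1437]
orientation: [2.373, 2.058, 0.001]
force: [-0.5, -0.1, 4.6]
opening: 0.0228
```

```bash
python3 -m creep '[[0,0,-0.001,0],[0,0,-0.002,0],[0,0,-0.002,0]]' 0;python3 -m creep '[[0,0,-0.001,0],[0,0,-0.002,0],[0,0,-0.002,0]]' 0
```

```text
time_s: 9.5
ee_pos: [0.574, 0.1668, 0.1418]
orientation: [2.373, 2.058, 0.001]
force: [-1.5, -0.3, 6.4]
opening: 0.0224
time_s: 9.8
ee_pos: [0.574, 0.1668, 0.1398]
orientation: [2.373, 2.058, 0.001]
force: [-1.9, -0.0, 5.5]
opening: 0.0226
```

```bash
cat > look.py <<'E'
import sys
from h import *
k=sys.argv[1]
print(get_obs()['ee_pos'],get_obs()['force'])
a,_,_=snap('scene','s%s.png'%k);b,_,_=snap('side','d%s.png'%k)
a=a[:,:,::-1];b=b[:,:,::-1]
cv2.imwrite('pics/z%s.png'%k,np.hstack([cv2.resize(a[190:310,350:430],(400,600),interpolation=cv2.INTER_CUBIC),cv2.resize(b[250:370,250:330],(400,600),interpolation=cv2.INTER_CUBIC)]))
E
python3 look.py 7
```

```text
[0.57401207 0.16678818 0.1398117 ] [-1.88762151 -0.02491299  5.52869787]
```

View pics/z7.png

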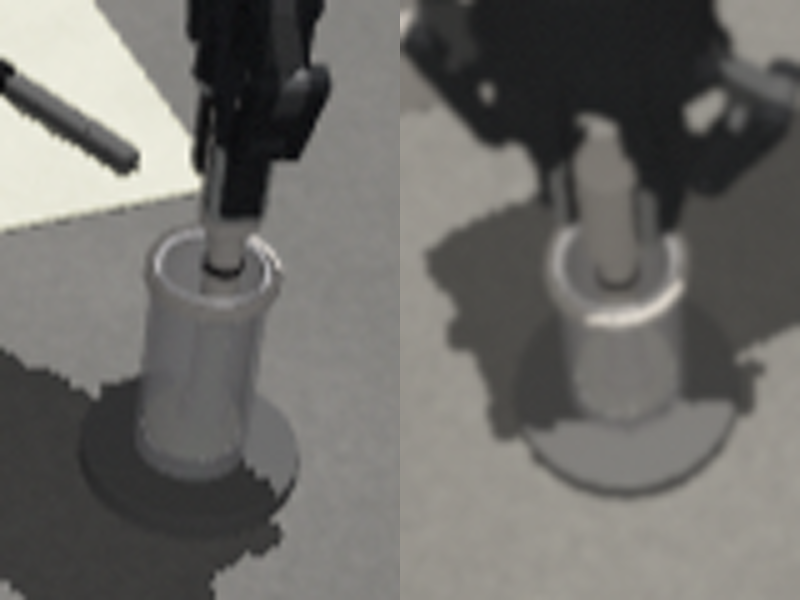

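The ring is now about level with the rim, at (223,270) in the left zoom against a rim ellipse centre near y 268. I'll keep going in 1 mm steps until the force shows the disc is on the bottom.

```bash
python3 -m creep '[[0,0,-0.001,0],[0,0,-0.001,0]]' 0;python3 -m creep '[[0,0,-0.001,0],[0,0,-0.001,0]]' 0
```

```text
time_s: 10.1
ee_pos: [0.5742, 0.167, 0.1397]
orientation: [2.373, 2.058, 0.003]
force: [-2.6, -0.9, 12.4]
opening: 0.0226
time_s: 10.3
ee_pos: [0.5745, 0.1673, 0.1396]
orientation: [2.372, 2.058, 0.004]
force: [-4.8, -2.0, 17.6]
opening: 0.0225
```

```bash
python3 -m creep '[[0,0,-0.001,0],[0,0,-0.001,0],[0,0,-0.001,0]]' 0;python3 -m creep '[[0,0,0.001,0],[0,0,0.0025,0],[0,0,0.0025,0],[0,0,0.0025,0]]' 0; python3 look.py 8
```

```text
time_s: 10.6
ee_pos: [0.5747, 0.1675, 0.1396]
orientation: [2.372, 2.057, 0.005]
force: [-5.7, -2.3, 22.9]
opening: 0.0229
time_s: 11.0
ee_pos: [0.5741, 0.1669, 0.1397]
orientation: [2.373, 2.058, 0.002]
force: [-2.2, -0.9, 8.4]
opening: 0.0231
[0.57409295 0.16689657 0.13971271] [-2.15882916 -0.85148744  8.41104737]
```

Bottomed: at 23 N there was no further travel, at the expected TCP height. I'll release, then retreat straight up. The pads are above the rim.

```bash
python3 -m creep '[[0,0,0.001,0],[0,0,0.001,0]]' 0; python3 -m creep '[[0,0,0,0],[0,0,0,0],[0,0,0,0],[0,0,0,0],[0,0,0,0],[0,0,0,0],[0,0,0,0],[0,0,0,0]]' 1; python3 look.py 9
```

```text
time_s: 11.3
ee_pos: [0.5738, 0.1666, 0.1398]
orientation: [-2.374, -2.058, -0.0]
force: [0.2, -0.6, 4.0]
opening: 0.023
time_s: 12.1
ee_pos: [0.5738, 0.1665, 0.1398]
orientation: [-2.374, -2.058, -0.0]
force: [0.4, -0.4, -0.6]
opening: 0.0853
[0.57379912 0.16651845 0.13979544] [ 0.36587956 -0.4181612  -0.59396126]
```

View pics/z9.png

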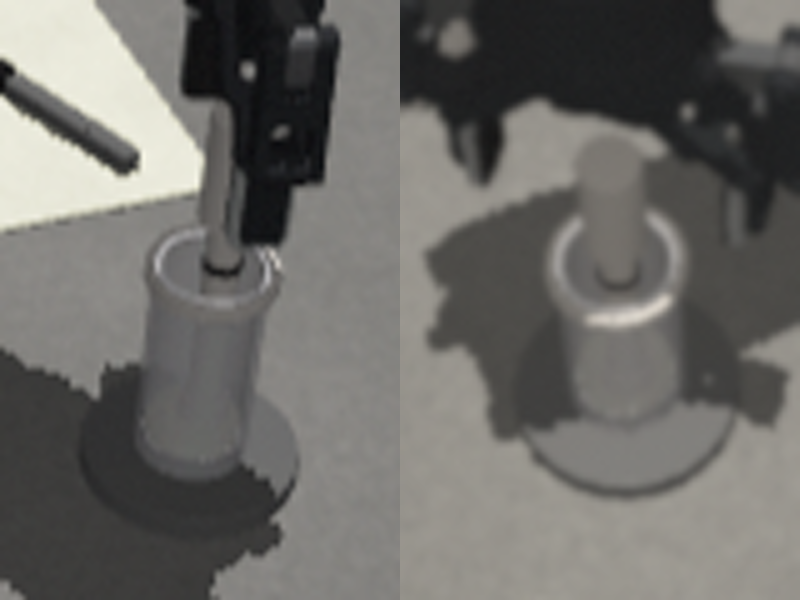

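The rod stands free and upright, with the ring at the rim and the jaws clear on both sides. Now the retreat upward and back.

```bash
python3 -m creep '[[0,0,0.02,0],[0,0,0.05,0],[0,0,0.09,0],[0,0,0.13,0],[0,-0.03,0.15,0],[0,-0.07,0.15,0],[0,-0.11,0.15,0],[0,-0.15,0.15,0],[0,-0.15,0.15,0],[0,-0.15,0.15,0]]' 1; python3 look.py 10; python3 - <<'E'
from h import *
a=cv2.imread('pics/s10.png'); cv2.imwrite('pics/s10b.png',a)
for n in('scene','side'):
  for t in ('push_rod','short_disc_top','tall_disc'):
    for r in eyes.trace(n,t)[:1]: print(n,t,r['score'],r['box'])
E
```

```text
time_s: 13.2
ee_pos: [0.5738, 0.0153, 0.2897]
orientation: [-2.376, -2.055, 0.0]
force: [-0.3, 0.2, -0.3]
opening: 0.0857
[0.57378046 0.01528102 0.28974803] [-0.29237142  0.15314912 -0.25974238]
scene push_rod 0.66 [390.4, 209.8, 402.7, 250.9]
side push_rod 0.91 [286.9, 277.4, 301.8, 310.0]
side short_disc_top 0.59 [266.7, 380.2, 288.7, 393.1]
```

View pics/z10.png

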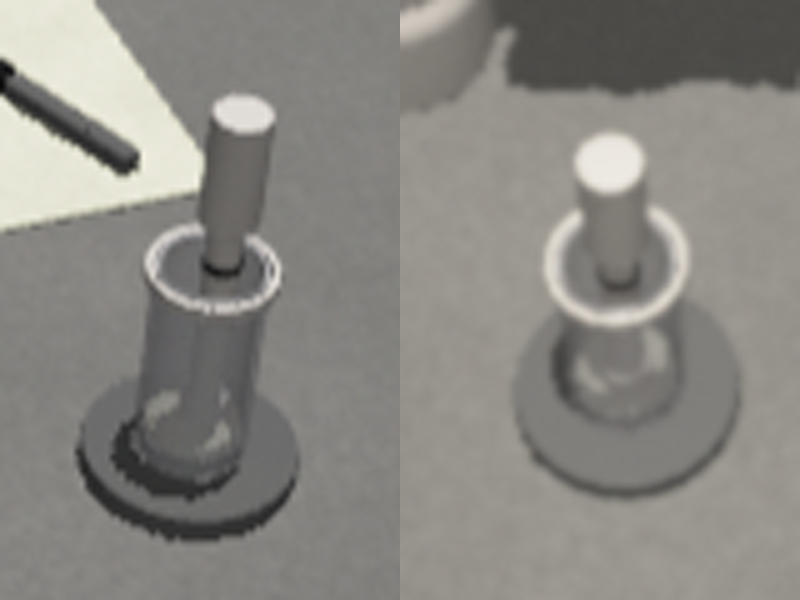

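View pics/s10b.png

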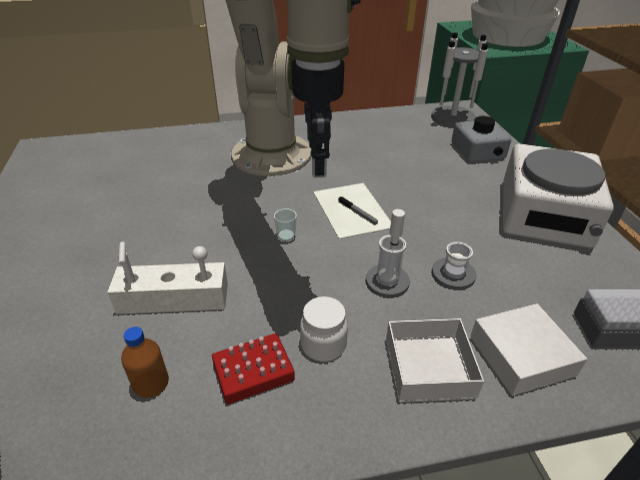

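The rod stands upright in the tall column with the ring at the rim. The short column, T-bar and ball rod look as they did before. One height check, then I hand in.

```bash
python3 - <<'E'
from h import *
s=eyes.camera_info('scene');d=eyes.camera_info('side')
print(tri(ray(s,398.6,212.6),ray(d,292,282.4)), 'expect z .178; earlier bias ~ -.003')
a=np.load('pics/s10.npz');b=np.load('pics/d10.npz')
print(world(s,399,213,float(a['d'][213,399])),world(d,292,282,float(b['d'][282,292])))
print(hand_in())
E
```

```text
[0.57271601 0.16999827 0.17610048] expect z .178; earlier bias ~ -.003
[0.57804666 0.1694433  0.17846456] [0.57235869 0.16822534 0.17595195]
the job is handed in; nothing more can be done
None
```

The push rod is standing upright in the tall column, its disc is pushed to the bottom, and I have handed the job in. It took about 13 s.

I gripped the rod by its handle, lifted it from the stand, lowered it foot first into the column and pushed until it stopped. I then eased off the force, opened the gripper and moved clear.

- **Disc on the bottom:** the force rose to 23 N with no further travel, well above the 8 N at which the disc slides. The rod stopped within 0.2 mm of the TCP height expected for full depth.
- **Ring and rod:** in both camera views the ring sits level with the rim. The handle top measured 176–178 mm above the table, against the expected 178 mm. My camera measurements had read about 3 mm low on known heights.
- **Short column:** the side-camera network reported its disc within about 3 pixels of where it was at the start. The T-bar and ball-top rod were not moved.
- **Not detected:** neither camera's network reported the tall disc at the end, so its depth rests on the force and height readings.

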